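# Clip the force gauge onto a riveted strap eye and give it a proof pull

### The arm

A 6-joint arm with a two-finger parallel gripper is mounted at the origin on a cart in front of the work surface, level with it; the furniture and walls round the work are solid. World frame = base frame: x ahead of the robot, y to its left, z up, the work surface at z = 0. Lengths are in mm, angles in rad, forces in N, time in s.
With the tool pointing down it reaches from about 350 to 775 mm from the base axis. Payload 7.3 kg.
Tool frame: the origin (TCP) lies on the centre line of the jaws, within the pads' length; the fingertips stand 17 mm ahead of it and the grasp point (between the pads) lies 2 mm behind it; z points along the fingers, y is the line along which they close (so a half turn about z gives the same grasp; the last joint's range is limited). The gripper opens to 92 mm and grips with 3 to 60 N. Pads are 19 mm wide; open, the fingers measure 130 mm over their backs; the gripper's body (75 mm by 190 mm) begins 47 mm behind the grasp point.
Start: joints at [1.123, 0.342, 1.524, -0, 1.275, -0.146], TCP at [156.035, 501.295, 243.741] pointing down, gripper open.
Joint ranges: [-2.53, 2.53], [-0.77, 2.02], [0.04, 2.7], [-1, 4.14], [0.28, 2.66], [-3.11, 3.11]. Speed limits (rad/s): [2.57, 2.57, 3.14, 3.14, 3.14, 3.14].

### API

Orientations are given as [roll, pitch, yaw] about the fixed x, y, z axes, in that order (R = Rz(yaw) Ry(pitch) Rx(roll)).
In Python, from plant import bot gives the robot as it stands. The module is installed in compiled form; this text tells all that it offers.
- The arm moves only by the shell command python3 -m pendant 'ROWS'. ROWS is JSON, a list of rows, each a list of 3 entries, a list of its own where there are three numbers: the shift along the world's x, y, z as a fraction of full scale, then the turn, a rotation vector about the world's x, y, z as a fraction of full scale, then the opening, from -1 (shut) to 1 (fully open), so that 0 is half open. In form: [[[tx, ty, tz], [rx, ry, rz], claw], ...]. A call has exactly 10 rows; each row shifts and turns the commanded pose from where the row before left it; what a row does not reach is not made up. Full scale, the value 1, is 30 mm for a shift and 0.12 rad for a turn. A row lasts 1/12 s, in which the tool goes at most 41.7 mm and 7.16 degrees, less where a joint would pass 70% of its speed; a pose out of reach is approached as far as the arm can. A call with a number of a shift or a turn outside -1 to 1 is refused whole. A call with a gripper value outside its range is refused whole. The fingers move at their own pace and stop on an object; the grip force is fixed at half the most. Time passes only in rows, so rows that do not move let the fingers close, or fill a call up. It gives the time, the measured TCP pose, the force, the opening and the grip force at its end, in the units of the state.
- bot.get_obs(): the state, without advancing time (a new reading comes with each control period).
- bot.capture(name): name is "scene" or "top"; returns the picture (384x512x3 uint8, blue, green, red); there is no depth.
- bot.camera_params(name): a dict with "fovy" (degrees; the focal length in pixels is half the picture's height over the tangent of half this angle, whatever the lens; pixels are square), "cx", "cy" (the principal point, pixels), "distortion" ([k1, k2, p1, p2, k3] as OpenCV has them; the pictures are not rectified), "camera_from_world" (4x4, takes a point from world to camera coordinates). Camera axes: x right, y down, z forward; pixel columns grow to the right and rows downward; lengths in mm; the calibration is good to about 2 mm. A picture is of the moment at which its call begins. camera_params takes no time and is no camera call.
- bot.close_job(): hands the job in; it is judged then, once.
The state is a dict: "time": time; "joint_positions": joint angles; "dq": joint speeds; "tau": joint torques, N m; "tool_pos": TCP position; "tcp_rot": TCP orientation; "contact_force": force on the tool from outside, world axes, zero at the start; "moment": the same for the moment, N m; "grip_width": finger opening in mm; "finger_force": force on a finger pad.
Only numpy, scipy, OpenCV 4.12 (cv2) and the standard library are available. Lean on these libraries where they do the work, as an engineer would, in place of code of your own. Each camera call takes 0.05 s, during which the arm holds its last target. There are 200 camera calls.

### The job

Hook up the hand-held force gauge for the pull test of the strap eye: press the snap hook's sprung gate against the upright bar of the steel eye until the bar is inside the hook and the gate has snapped shut behind it. Then draw the gauge straight back, away from the fixture, to a proof pull of about 12 N and hold it for a second, never loading the eye with more than 25 N. Finally let the pull off and leave the gauge lying flat on the bench, still clipped to the eye, without disturbing the other things.

Things in the scene. Friction and masses are not known exactly. Their poses are not given: they have to be found in the camera images.
- force_gauge: loose hand-held force gauge lying on the bench: grey box 112 long (x) x 40 wide (y) x 36 mm high, black rubber sides, display on top, 0.3 to 0.5 kg; origin under its centre, x forward to the hook, y to its left, z up. Take it from above across the 40 mm width near its middle. The hook stands out in front, its tip 151 mm from the origin, in a level plane 18 mm above the underside.
- snap_hook: steel snap hook on the gauge's front, all in a level plane; axes as the gauge's, origin on the pull axis 75 mm ahead of the gauge's origin, 18 mm above its underside. 7.6 mm round bar: spine along y = -14 mm, bow about (58, 0) mm of 14 mm centre-line radius, tip at x = 76. It does not turn on the gauge; the load stud gives 1 mm per 5 N of pull (6 mm at most), is solid in push.
- gate (a joint): brass gate, 6 mm round, from its hinge at (15.5, +14) mm in the hook's frame to its free end at x = 50 mm, beside the nose. 0 rad shut; swings inward, to the spine, up to 0.70 rad, and springs shut by itself. Pressed near the free end it yields at about 1.3 N and takes about 4 N at 0.5 rad.
- test_fixture: blue steel angle bracket fixed to the bench (120 mm wide, 92 mm high), with a beige plastic sample clamped upright on its front by a bar and two black knobs (66 to 90 mm above the bench, up to 64 mm in front of the origin), and a steel strap eye riveted to the sample. Origin under its base, z up, x to the back: the eye looks to -x, the pull goes along -x.
- eye_bar (a point): middle of the outer, upright bar of the rigid strap eye: 7 mm round bar, straight from 14 to 38 mm above the bench; this point is 26 mm up, 95 mm in front of the fixture's origin. Two level 7 mm legs, centres 6 and 46 mm above the bench, run back 48 mm from the bar to the eye plate, which is 40 mm wide. Axes as the fixture's.
- hook_seat (a point): point in the bow of the hook where the middle of the eye bar lies when pulled home: 64.7 mm ahead of the hook's origin, on the pull axis; axes as the gauge's.
- thread_spool: spool of black thread, 42 mm wide, 50 mm high, loose bystander, origin under its centre
- masking_tape: roll of cream masking tape, 106 mm wide, 24 mm high, loose bystander, origin under its centre
- screwdriver: red screwdriver, 205 mm long, 27 mm thick, loose bystander, origin under its centre
- tube_clamp: silver tube clamp, 42 x 52 x 34 mm, loose bystander, origin under its centre
- ankle_block: black ankle block with a beige collar, 50 x 58 x 52 mm, loose bystander, origin under its centre
- hook_nose (a point): end of the hook's nose on its left side, 51 mm ahead of the hook's origin and 14 mm to the left (+y) (7.6 mm bar); the nose joins the bow ahead of it. Between it and the gate's hinge lies the mouth, closed by the gate. From the mouth the eye bar passes forward behind the nose once its centre is at y < 6.5 mm in the hook's frame, at x 38 to 47 mm; axes as the gauge's.
Not all that is in view belongs to the job. Several things have the shape of the test_fixture; the one meant has the colours described above.

How it is judged (in metres and radians):
On the way, in this order (a step that is already met when the one before it is completed fails the run):
1. the eye bar is inside the snap hook and the gate has sprung shut behind it (x of eye_bar in the frame of snap_hook between 0.018 and 0.068 m and y of eye_bar in the frame of snap_hook between -0.013 and 0.0095 m and z of eye_bar in the frame of snap_hook between -0.016 and 0.016 m and value of joint gate below 0.1 rad), for 0.1 s.
2. the eye is pulled by the hook with 8 to 18 N, straight back from the fixture, for 0.8 s (contact force between snap_hook and test_fixture between 8 and 18 N and horizontal distance between eye_bar and hook_seat below 0.006 m and angle between the x axis of force_gauge and the x axis of test_fixture, either way round below 0.35 rad and value of joint gate below 0.1 rad), for 0.8 s.
At the end, for the whole second after the job is handed in: the eye bar is inside the snap hook with the gate shut (within 0.1 rad), the pull is off (under 3 N between hook and fixture), and the gauge lies flat (within 0.12 rad) on the bench, its underside origin less than 6 mm up, at rest (x of eye_bar in the frame of snap_hook between 0.018 and 0.068 m and y of eye_bar in the frame of snap_hook between -0.013 and 0.0095 m and value of joint gate below 0.1 rad and contact force between snap_hook and test_fixture below 3 N and height (world z) of force_gauge below 0.006 m and angle between force_gauge's own z axis and vertical below 0.12 rad and linear speed of force_gauge below 0.02 m/s); the robot touches nothing.
It fails at once if the hook loads or hits the eye or its fixture with more than 25 N (contact force between snap_hook and test_fixture above 25 N).
It fails at once if a bystander is shifted by more than 25 mm (distance of any of thread_spool, masking_tape, screwdriver, tube_clamp, ankle_block from where it was at the start of the episode above 0.025 m).
It also fails if it takes over 56 s, if anything falls off the work surface, if the arm or the gripper's body presses on something with over 40 N, if the wrist force passes 120 N, or if a joint passes its speed limit or range.

## Working session

There is one attempt and no reset: what is moved stays moved. The work goes in short steps, Python scripts to look and compute and a shell command to move; the robot and the scene stay as the last step left them, time stands still between calls to the robot, and variables do not carry over. Pictures are saved under pics/ and viewed, at most 10 in all, crops included, and the job is handed in when it is done.

```bash
mkdir -p pics; cat > h.py <<'E'
import numpy as np, cv2
from plant import bot
def cam(n):
    p=bot.camera_params(n); f=192/np.tan(np.radians(p["fovy"])/2)
    K=np.array([[f,0,p["cx"]],[0,f,p["cy"]],[0,0,1]]); return K,np.array(p["distortion"],float),np.array(p["camera_from_world"])
def ray(n,uv,z):
    K,d,T=cam(n); q=cv2.undistortPoints(np.array(uv,float).reshape(-1,1,2),K,d).reshape(-1,2)
    R,t=T[:3,:3],T[:3,3]; o=-R.T@t; D=np.c_[q,np.ones(len(q))]@R
    return o+D*((z-o[2])/D[:,2])[:,None]
def proj(n,P):
    K,d,T=cam(n); return cv2.projectPoints(np.array(P,float).reshape(-1,1,3),cv2.Rodrigues(T[:3,:3])[0],T[:3,3],K,d)[0].reshape(-1,2)
E
python3 - <<'E'
from h import *
a=bot.capture("scene");b=bot.capture("top")
cv2.imwrite("pics/s0.png",a);cv2.imwrite("pics/t0.png",b)
cv2.imwrite("pics/both.png",np.vstack([cv2.resize(x,None,fx=1,fy=1) for x in(a,b)])[:, :])
cv2.imwrite("pics/t0b.png",cv2.resize(b,(800,600)))
cv2.imwrite("pics/s0b.png",cv2.resize(a,(800,600)))
for n in("scene","top"):
    K,d,T=cam(n);print(n,K[0,0],d,-T[:3,:3].T@T[:3,3],T[2,:3])
print(bot.get_obs())
E
```

```text
scene 372.0384839205831 [0.01537935 0.         0.         0.         0.        ] [-112.63776093 -543.06165094  673.34885889] [ 0.66008643  0.48036595 -0.57752442]
top 366.98390615382715 [-0.11133836  0.          0.          0.          0.        ] [ 396.21976305  -40.35560361 1135.34169591] [ 0.1754877   0.01735064 -0.98432872]
{'time': 0.1, 'joint_positions': array([ 1.12296043e+00,  3.42660409e-01,  1.52491573e+00, -1.27935125e-05,
        1.27538667e+00, -1.45987883e-01]), 'dq': array([ 0.00102632, -0.00151492, -0.00324566, -0.00105021, -0.00062481,
        0.00086187]), 'tau': array([ 2.65386749e-03, -4.31999409e+01, -2.44699985e+01,  7.20957876e-02,
        5.25317097e-02, -6.72427882e-05]), 'tool_pos': array([155.90475566, 500.96716284, 243.11262986]), 'tcp_rot': array([-3.14023530e+00, -1.87211308e-04,  2.83974824e+00]), 'contact_force': array([-0.19492717, -0.38187847, -0.47761812]), 'moment': array([-0.00287953,  0.04612581,  0.02623449]), 'finger_force': 0.0, 'grip_width': 91.79415972280442}
```

View pics/t0b.png

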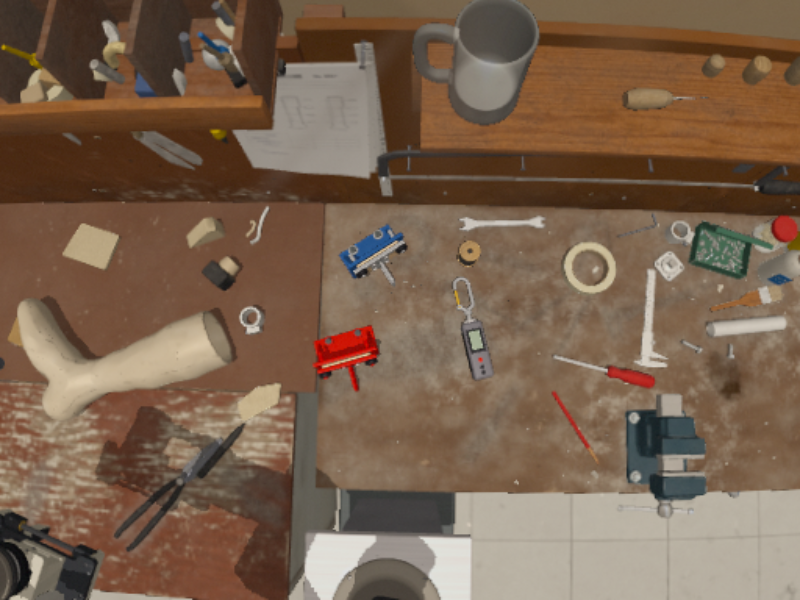

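View pics/s0b.png

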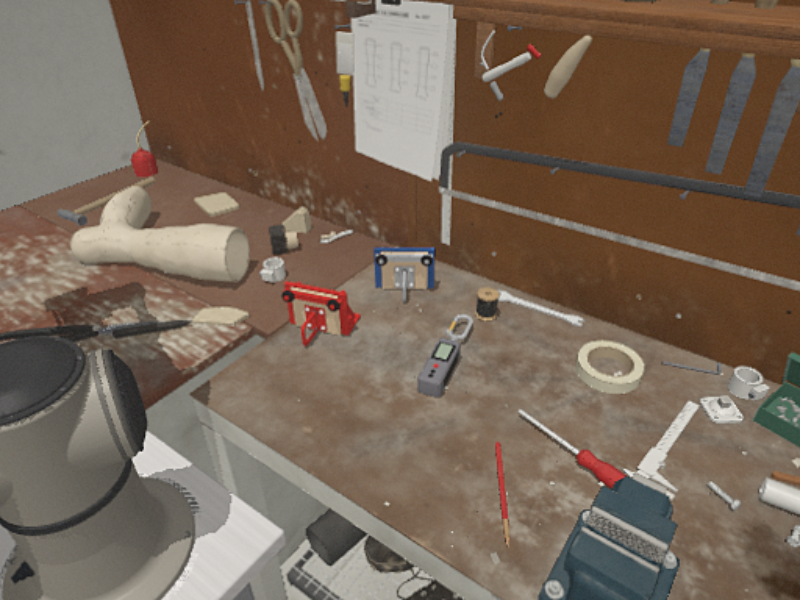

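The top view (800-px scale) shows the gauge at (477,348) with its hook up at (462,290) and the brass gate on its left at (457,297). Two things have the fixture's shape: a blue one at (375,255) with its eye at (390,278), and a red one at (347,350). The blue one fits "blue steel bracket, beige sample". I'll confirm that in a crop.

```bash
python3 - <<'E'
from h import *
b=cv2.imread("pics/t0.png");a=cv2.imread("pics/s0.png")
c=cv2.resize(b[135:255,200:330],None,fx=4.5,fy=4.5,interpolation=cv2.INTER_CUBIC)
e=cv2.resize(a[145:265,170:320],None,fx=1.4,fy=1.4)
for i in range(0,130,20): cv2.putText(c,str(200+i),(int(i*4.5),10),0,.35,(255,255,255))
for i in range(0,120,20): cv2.putText(c,str(135+i),(0,int(i*4.5)+4),0,.35,(255,255,255))
e=cv2.resize(a[150:200,230:290],(200,167),interpolation=cv2.INTER_CUBIC)
o=np.zeros((540,790,3),np.uint8);o[:c.shape[0],:c.shape[1]]=c;o[:167,588:788]=e
cv2.imwrite("pics/c0.png",o)
hsv=cv2.cvtColor(b,cv2.COLOR_BGR2HSV)
m=((hsv[...,0]>100)&(hsv[...,0]<125)&(hsv[...,1]>130)&(hsv[...,2]>60)).astype(np.uint8);m[:,:210]=0;m[:135]=0;m[190:]=0;m[:,270:]=0
pts=cv2.findNonZero(m);print(len(pts),cv2.boxPoints(cv2.minAreaRect(pts)))
E
```

```text
351 [[215.5822  163.8285 ]
 [246.95622 137.86378]
 [258.06702 151.28932]
 [226.69301 177.25404]]
```

View pics/c0.png

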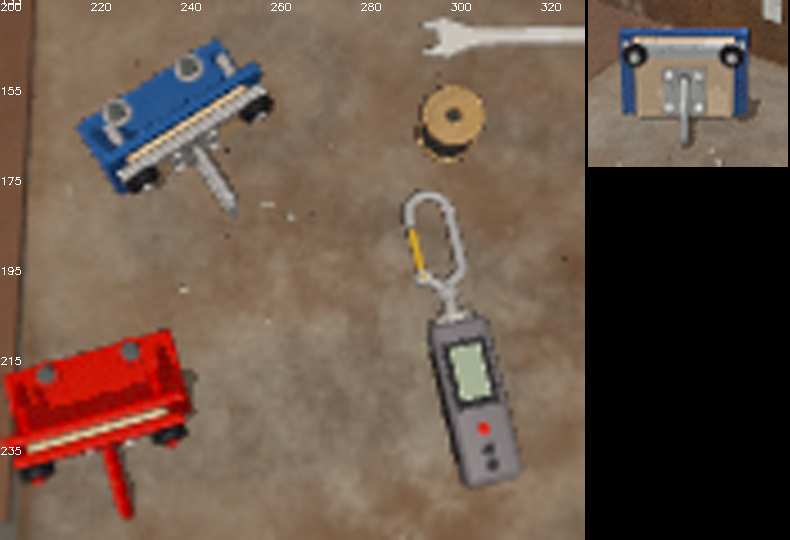

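Confirmed: the inset shows the blue fixture with its beige sample, black knobs and steel eye, while the other is all red. The leg of the eye runs in pixels from about (244,168) to (252,182), and the gauge body spans (296,206)–(315,243).

```bash
python3 - <<'E'
from h import *
C=lambda L:[(200+x/4.5,135+y/4.5) for x,y in L]
np.set_printoptions(suppress=True,precision=1)
g=ray("top",C([(432,325),(487,318),(520,470),(465,487)]),36);print("gauge",g,g.mean(0),"yaw",np.arctan2(*((g[:2].mean(0)-g[2:].mean(0))[[1,0]])))
print("hook tip, spine mid, gatefree,hinge",ray("top",C([(427,195),(455,238),(410,230),(424,275)]),20))
l=ray("top",C([(198,150),(233,210)]),48);print("leg",l,np.arctan2(*((l[0]-l[1])[[1,0]])))
s=ray("top",C([(130,160),(240,95)]),90);print("sample",s,np.arctan2(*((s[1]-s[0])[[1,0]]))+np.pi/2)
s=ray("top",C([(118,190),(262,70),(220,40),(80,127)]),92);print("blue",s)
print("spool",ray("top",C([(453,115)]),50))
# scene view eye bar
a=cv2.imread("pics/s0.png")
cv2.imwrite("pics/c1.png",cv2.resize(a[150:260,230:310],None,fx=5,fy=5,interpolation=cv2.INTER_CUBIC))
E
```

```text
gauge [[ 555.4 -138.    36. ]
 [ 560.8 -175.    36. ]
 [ 459.3 -197.    36. ]
 [ 447.4 -160.5   36. ]] [ 505.7 -167.7   36. ] yaw 0.2094687911380207
hook tip, spine mid, gatefree,hinge [[ 648.4 -135.6   20. ]
 [ 618.4 -155.    20. ]
 [ 623.4 -124.    20. ]
 [ 592.2 -133.8   20. ]]
leg [[670.3  22.1  48. ]
 [629.1  -2.7  48. ]] 0.5424796494820247
sample [[652.2  63.9  90. ]
 [697.4  -6.8  90. ]] 0.5690983250844934
blue [[631.5  70.7  92. ]
 [714.1 -20.9  92. ]
 [734.2   7.3  92. ]
 [673.3  97.3  92. ]]
spool [[ 697.6 -150.6   50. ]]
```

View pics/c1.png

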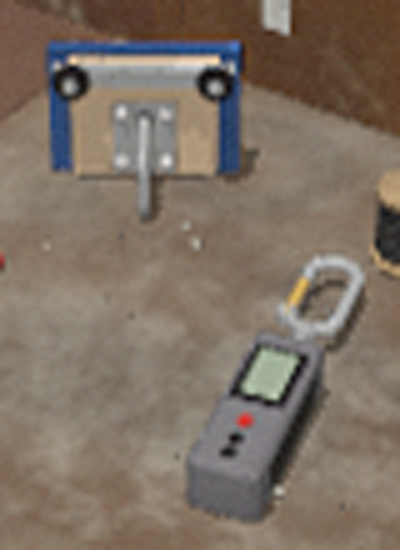

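The fixture yaw is about 0.56 and the eye bar stands near (630,-2). The gauge lies at (506,-168) with yaw 0.21. I'm moving above the gauge.

```bash
python3 -m pendant '[[[0.8,-1,0],[0,0,0.425],1],[[0.8,-1,0],[0,0,0.425],1],[[0.8,-1,0],[0,0,0.425],1],[[0.8,-1,0],[0,0,0.425],1],[[0.8,-1,0],[0,0,0.425],1],[[0.8,-1,0],[0,0,0.425],1],[[0.8,-1,0],[0,0,0.425],1],[[0.8,-1,0],[0,0,0.425],1],[[0.8,-1,0],[0,0,0.425],1],[[0.8,-1,0],[0,0,0.425],1]]'
python3 -m pendant '[[[0.37,-1,-0.2],[0,0,0],1],[[0.37,-1,-0.2],[0,0,0],1],[[0.37,-1,-0.2],[0,0,0],1],[[0.37,-1,-0.2],[0,0,0],1],[[0.37,-1,-0.2],[0,0,0],1],[[0.37,-1,-0.2],[0,0,0],1],[[0.37,-1,-0.2],[0,0,0],1],[[0.37,-1,-0.2],[0,0,0],1],[[0.37,-1,-0.2],[0,0,0],1],[[0.37,-1,-0.2],[0,0,0],1]]'
```

```text
time: 0.93
tool_pos: [396.7, 199.6, 243.6]
tcp_rot: [3.141, -0.0, -2.931]
contact_force: [1.1, 0.7, -0.2]
grip_width: 91.9
finger_force: 0.0
time: 1.77
tool_pos: [507.1, -100.2, 183.1]
tcp_rot: [3.141, -0.001, -2.934]
contact_force: [0.8, -0.1, 1.1]
grip_width: 91.9
finger_force: 0.0
```

```bash
python3 -m pendant '[[[-0.02,-0.75,0],[0,0,0],1],[[-0.02,-0.75,0],[0,0,0],1],[[0,-0.75,-0.3],[0,0,0],1],[[0,0,-0.8],[0,0,0],1],[[0,0,-0.8],[0,0,0],1],[[0,0,-0.8],[0,0,0],1],[[0,0,-0.8],[0,0,0],1],[[0,0,-0.8],[0,0,0],1],[[0,0,-0.6],[0,0,0],1],[[0,0,-0.4],[0,0,0],1]]'
python3 -m pendant '[[[0,0,0],[0,0,0],-1],[[0,0,0],[0,0,0],-1],[[0,0,0],[0,0,0],-1],[[0,0,0],[0,0,0],-1],[[0,0,0],[0,0,0],-1],[[0,0,0],[0,0,0],-1],[[0,0,0],[0,0,0],-1],[[0,0,0],[0,0,0],-1],[[0,0,0],[0,0,0],-1],[[0,0,0],[0,0,0],-1]]'
```

```text
time: 2.6
tool_pos: [504.6, -165.7, 22.4]
tcp_rot: [3.139, -0.003, -2.934]
contact_force: [0.2, 0.9, 0.1]
grip_width: 91.8
finger_force: 0.0
time: 3.43
tool_pos: [505.8, -166.1, 25.0]
tcp_rot: [3.141, 0.0, -2.933]
contact_force: [-0.3, 1.6, 3.3]
grip_width: 39.8
finger_force: 29.7
```

```bash
python3 -m pendant '[[[0,0,0.23],[0,0,0],-1],[[0.18,0.3,0],[0,0,0.365],-1],[[0.18,0.3,0],[0,0,0.365],-1],[[0.18,0.3,0],[0,0,0.365],-1],[[0.18,0.3,0],[0,0,0.365],-1],[[0.18,0.3,0],[0,0,0.365],-1],[[0.18,0.3,0],[0,0,0.365],-1],[[0.18,0.3,0],[0,0,0.365],-1],[[0.18,0.3,0],[0,0,0.365],-1],[[0,0,0],[0,0,0],-1]]'
python3 - <<'E'
from h import *
b=bot.capture("top");a=bot.capture("scene")
cv2.imwrite("pics/t1.png",b);cv2.imwrite("pics/s1.png",a)
f=7
c=cv2.resize(b[150:210,220:275],None,fx=f,fy=f,interpolation=cv2.INTER_CUBIC)
for i in range(0,60,10): cv2.putText(c,str(220+i),(i*f,10),0,.35,(255,255,255));cv2.putText(c,str(150+i),(0,i*f+4),0,.35,(255,255,255))
e=cv2.resize(a[165:230,240:295],None,fx=f,fy=f,interpolation=cv2.INTER_CUBIC)
for i in range(0,60,10): cv2.putText(e,str(240+i),(i*f,10),0,.35,(255,255,255));cv2.putText(e,str(165+i),(0,i*f+4),0,.35,(255,255,255))
o=np.zeros((460,790,3),np.uint8);o[:c.shape[0],:c.shape[1]]=c;o[:e.shape[0],395:395+e.shape[1]]=e[:, :395]
cv2.imwrite("pics/c2.png",o)
s=bot.get_obs();print(s["tool_pos"],s["tcp_rot"],s["contact_force"])
E
```

```text
time: 4.27
tool_pos: [550.1, -92.2, 31.6]
tcp_rot: [-3.142, 0.001, -2.578]
contact_force: [0.2, -0.1, -3.6]
grip_width: 39.9
finger_force: 29.7
[549.11346575 -93.67110655  31.49973816] [ 3.14140068e+00 -2.99172538e-04 -2.58190463e+00] [ 0.34334325  0.0667661  -3.93936415]
```

View pics/c2.png

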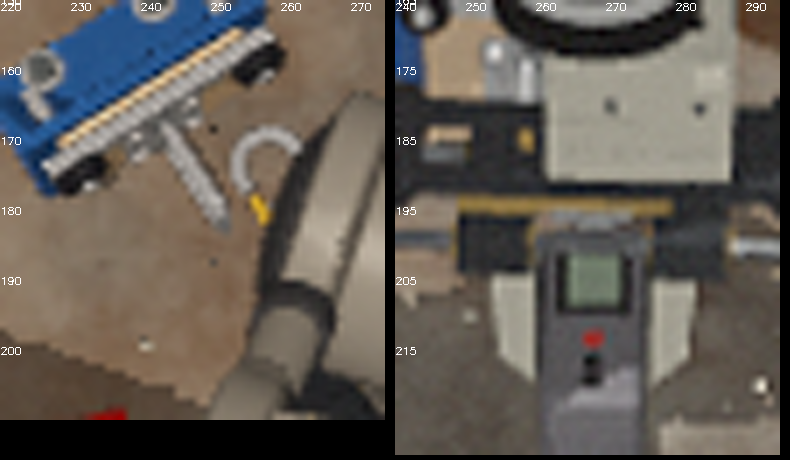

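The crop shows the bow arching over (252–263, 168), the nose meeting the brass gate at about (256,177.5), and the end of the eye leg at about (251,181). There is a clear gap between hook and bar.

```bash
python3 - <<'E'
from h import *
np.set_printoptions(suppress=True,precision=1)
C=lambda L:[(220+x/7,150+y/7) for x,y in L]
h=ray("top",C([(251,192),(267,138),(241,165),(265,222)]),25)
l=ray("top",C([(165,125),(216,212)]),48);print("leg",l,np.arctan2(*((l[0]-l[1])[[1,0]])))
print("fixture base-axis check: mid sample front",ray("top",C([(55,150),(240,35)]),90))
print(h)
s=bot.get_obs();p=s["tool_pos"];y=s["tcp_rot"][2]+np.pi
R=np.array([[np.cos(y),np.sin(y)],[-np.sin(y),np.cos(y)]])
print("yaw",y);print("hookframe: nose,bowtop,left,gate",[R@(q[:2]-p[:2])-[75,0] for q in h],"bar",R@(l[1][:2]-p[:2])-[75,0])
# scene-view eye from initial picture: bar outer face low/high end, px
u=[230+146/5],[150+217/5]
print("bar low end scene",ray("scene",[(259.2,150+214/5)],4))
for z in(3,14,38,48): print(z,proj("scene",[630,-2,z]))
E
```

```text
leg [[671.7  23.5  48. ]
 [633.3   0.2  48. ]] 0.5446290792038654
fixture base-axis check: mid sample front [[649.5  66.8  90. ]
 [700.8  -9.5  90. ]]
[[647.7 -14.2  25. ]
 [672.4 -20.8  25. ]
 [659.9  -9.5  25. ]
 [634.2 -20.7  25. ]]
yaw 0.559688024331197
hookframe: nose,bowtop,left,gate [array([50.7, 15. ]), array([68.2, -3.7]), array([63.6, 12.5]), array([35.9, 16.6])] bar [46.2 34.8]
bar low end scene [[638.1  -0.1   4. ]]
3 [[258.2 194.5]]
14 [[258.1 191.6]]
38 [[258.1 185.1]]
48 [[258.1 182.4]]
```

```bash
python3 -m pendant '[[[0.083,0.053,0],[0,0,0],-1],[[-0.06,0.094,0],[0,0,0],-1],[[-0.06,0.094,0],[0,0,0],-1],[[-0.06,0.094,0],[0,0,0],-1],[[-0.06,0.094,0],[0,0,0],-1],[[0,0,0],[0,0,0],-1],[[0,0,0],[0,0,0],-1],[[0,0,0],[0,0,0],-1],[[0,0,0],[0,0,0],-1],[[0,0,0],[0,0,0],-1]]'
python3 -m pendant '[[[-0.035,0.056,0],[0,0,0],-1],[[-0.035,0.056,0],[0,0,0],-1],[[-0.035,0.056,0],[0,0,0],-1],[[0,0,0],[0,0,0],-1],[[0,0,0],[0,0,0],-1],[[0,0,0],[0,0,0],-1],[[0,0,0],[0,0,0],-1],[[0,0,0],[0,0,0],-1],[[0,0,0],[0,0,0],-1],[[0,0,0],[0,0,0],-1]]'
```

```text
time: 5.2
tool_pos: [544.5, -81.6, 31.7]
tcp_rot: [-3.141, 0.0, -2.583]
contact_force: [-0.2, -0.6, -3.2]
grip_width: 39.8
finger_force: 29.6
time: 6.03
tool_pos: [541.3, -76.4, 31.7]
tcp_rot: [-3.142, 0.0, -2.583]
contact_force: [1.4, -2.8, -2.9]
grip_width: 40.0
finger_force: 29.6
```

```bash
python3 -m pendant '[[[-0.035,0.056,0],[0,0,0],-1],[[-0.035,0.056,0],[0,0,0],-1],[[0,0,0],[0,0,0],-1],[[0,0,0],[0,0,0],-1],[[0,0,0],[0,0,0],-1],[[0,0,0],[0,0,0],-1],[[0,0,0],[0,0,0],-1],[[0,0,0],[0,0,0],-1],[[0,0,0],[0,0,0],-1],[[0,0,0],[0,0,0],-1]]'
python3 - <<'E'
from h import *
b=bot.capture("top");f=8
cv2.imwrite("pics/t2.png",b)
c=cv2.resize(b[155:205,225:275],None,fx=f,fy=f,interpolation=cv2.INTER_CUBIC)
for i in range(0,50,10): cv2.putText(c,str(225+i),(i*f,10),0,.35,(255,255,255));cv2.putText(c,str(155+i),(0,i*f+4),0,.35,(255,255,255))
cv2.imwrite("pics/c3.png",c)
E
```

```text
time: 6.87
tool_pos: [539.1, -73.0, 31.6]
tcp_rot: [3.141, -0.0, -2.583]
contact_force: [1.5, -2.7, -3.5]
grip_width: 40.4
finger_force: 29.8
```

View pics/c3.png

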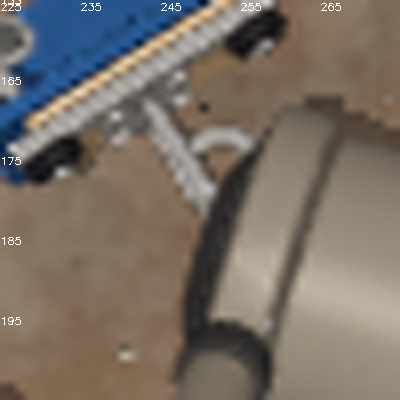

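The bow now sits just behind the eye leg, with the end of the leg near (250,181). The force stays at about 3 N as the hook advances, so the gate is yielding and the nose is not bearing on the bar. I'll continue.

```bash
python3 -m pendant '[[[-0.035,0.056,0],[0,0,0],-1],[[-0.035,0.056,0],[0,0,0],-1],[[0,0,0],[0,0,0],-1],[[0,0,0],[0,0,0],-1],[[0,0,0],[0,0,0],-1],[[0,0,0],[0,0,0],-1],[[0,0,0],[0,0,0],-1],[[0,0,0],[0,0,0],-1],[[0,0,0],[0,0,0],-1],[[0,0,0],[0,0,0],-1]]'
python3 -m pendant '[[[-0.035,0.056,0],[0,0,0],-1],[[-0.035,0.056,0],[0,0,0],-1],[[0,0,0],[0,0,0],-1],[[0,0,0],[0,0,0],-1],[[0,0,0],[0,0,0],-1],[[0,0,0],[0,0,0],-1],[[0,0,0],[0,0,0],-1],[[0,0,0],[0,0,0],-1],[[0,0,0],[0,0,0],-1],[[0,0,0],[0,0,0],-1]]'
```

```text
time: 7.75
tool_pos: [537.0, -69.6, 31.6]
tcp_rot: [3.141, -0.0, -2.583]
contact_force: [-0.6, -4.1, -2.5]
grip_width: 39.8
finger_force: 29.9
time: 8.58
tool_pos: [534.6, -66.2, 31.5]
tcp_rot: [3.141, -0.0, -2.583]
contact_force: [-0.4, -4.3, -2.6]
grip_width: 40.2
finger_force: 29.9
```

The reaction direction puts the gate about 0.65 rad open, so the bar is past the nose line. Now I'll draw back gently.

```bash
python3 -m pendant '[[[-0.061,-0.028,0],[0,0,0],-1],[[-0.061,-0.028,0],[0,0,0],-1],[[-0.061,-0.028,0],[0,0,0],-1],[[-0.061,-0.028,0],[0,0,0],-1],[[0,0,0],[0,0,0],-1],[[0,0,0],[0,0,0],-1],[[0,0,0],[0,0,0],-1],[[0,0,0],[0,0,0],-1],[[0,0,0],[0,0,0],-1],[[0,0,0],[0,0,0],-1]]'
python3 -m pendant '[[[-0.056,-0.035,0],[0,0,0],-1],[[-0.056,-0.035,0],[0,0,0],-1],[[-0.056,-0.035,0],[0,0,0],-1],[[0,0,0],[0,0,0],-1],[[0,0,0],[0,0,0],-1],[[0,0,0],[0,0,0],-1],[[0,0,0],[0,0,0],-1],[[0,0,0],[0,0,0],-1],[[0,0,0],[0,0,0],-1],[[0,0,0],[0,0,0],-1]]'
```

```text
time: 9.42
tool_pos: [527.6, -69.5, 31.6]
tcp_rot: [3.141, -0.0, -2.583]
contact_force: [-0.6, -0.5, -4.0]
grip_width: 39.8
finger_force: 29.9
time: 10.25
tool_pos: [522.6, -72.7, 31.7]
tcp_rot: [3.142, 0.0, -2.583]
contact_force: [-1.0, 0.5, -3.4]
grip_width: 39.9
finger_force: 29.9
```

```bash
python3 -m pendant '[[[-0.056,-0.035,0],[0,0,0],-1],[[-0.056,-0.035,0],[0,0,0],-1],[[-0.056,-0.035,0],[0,0,0],-1],[[0,0,0],[0,0,0],-1],[[0,0,0],[0,0,0],-1],[[0,0,0],[0,0,0],-1],[[0,0,0],[0,0,0],-1],[[0,0,0],[0,0,0],-1],[[0,0,0],[0,0,0],-1],[[0,0,0],[0,0,0],-1]]'
python3 -m pendant '[[[-0.05,-0.03,0],[0,0,0],-1],[[0,0,0],[0,0,0],-1],[[0,0,0],[0,0,0],-1],[[0,0,0],[0,0,0],-1],[[0,0,0],[0,0,0],-1],[[0,0,0],[0,0,0],-1],[[0,0,0],[0,0,0],-1],[[0,0,0],[0,0,0],-1],[[0,0,0],[0,0,0],-1],[[0,0,0],[0,0,0],-1]]'
```

```text
time: 11.08
tool_pos: [517.5, -75.9, 31.7]
tcp_rot: [3.142, 0.0, -2.583]
contact_force: [-0.4, 1.0, -4.9]
grip_width: 39.6
finger_force: 29.9
time: 11.92
tool_pos: [516.6, -76.6, 31.8]
tcp_rot: [-3.141, 0.001, -2.583]
contact_force: [3.9, 3.2, -4.4]
grip_width: 39.9
finger_force: 29.9
```

Seated, with a pull of about 5 N on the axis. I'll add to it.

```bash
python3 -m pendant '[[[-0.028,-0.018,0],[0,0,0],-1],[[0,0,0],[0,0,0],-1],[[0,0,0],[0,0,0],-1],[[0,0,0],[0,0,0],-1],[[0,0,0],[0,0,0],-1],[[0,0,0],[0,0,0],-1],[[0,0,0],[0,0,0],-1],[[0,0,0],[0,0,0],-1],[[0,0,0],[0,0,0],-1],[[0,0,0],[0,0,0],-1]]'
```

```text
time: 12.75
tool_pos: [516.2, -76.9, 31.9]
tcp_rot: [-3.141, 0.002, -2.583]
contact_force: [5.7, 5.8, -5.4]
grip_width: 39.9
finger_force: 29.9
```

```bash
python3 -m pendant '[[[-0.043,-0.01,0],[0,0,0],-1],[[0,0,0],[0,0,0],-1],[[0,0,0],[0,0,0],-1],[[0,0,0],[0,0,0],-1],[[0,0,0],[0,0,0],-1],[[0,0,0],[0,0,0],-1],[[0,0,0],[0,0,0],-1],[[0,0,0],[0,0,0],-1],[[0,0,0],[0,0,0],-1],[[0,0,0],[0,0,0],-1]]'
```

```text
time: 13.58
tool_pos: [515.6, -77.1, 32.1]
tcp_rot: [-3.14, 0.003, -2.583]
contact_force: [6.9, 6.2, -4.9]
grip_width: 39.8
finger_force: 29.9
```

```bash
python3 -m pendant '[[[-0.04,-0.022,0],[0,0,0],-1],[[0,0,0],[0,0,0],-1],[[0,0,0],[0,0,0],-1],[[0,0,0],[0,0,0],-1],[[0,0,0],[0,0,0],-1],[[0,0,0],[0,0,0],-1],[[0,0,0],[0,0,0],-1],[[0,0,0],[0,0,0],-1],[[0,0,0],[0,0,0],-1],[[0,0,0],[0,0,0],-1]]'
python3 -m pendant '[[[0,0,0],[0,0,0],-1],[[0,0,0],[0,0,0],-1],[[0,0,0],[0,0,0],-1],[[0,0,0],[0,0,0],-1],[[0,0,0],[0,0,0],-1],[[0,0,0],[0,0,0],-1],[[0,0,0],[0,0,0],-1],[[0,0,0],[0,0,0],-1],[[0,0,0],[0,0,0],-1],[[0,0,0],[0,0,0],-1]]'
```

```text
time: 14.42
tool_pos: [515.1, -77.6, 32.3]
tcp_rot: [-3.139, 0.005, -2.583]
contact_force: [10.3, 8.3, -5.7]
grip_width: 40.1
finger_force: 30.0
time: 15.25
tool_pos: [515.1, -77.6, 32.3]
tcp_rot: [-3.139, 0.005, -2.583]
contact_force: [9.6, 8.1, -5.4]
grip_width: 39.5
finger_force: 30.0
```

About 12.5 N. I'll hold for another second, then look at the gate from the scene camera.

```bash
python3 -m pendant '[[[0,0,0],[0,0,0],-1],[[0,0,0],[0,0,0],-1],[[0,0,0],[0,0,0],-1],[[0,0,0],[0,0,0],-1],[[0,0,0],[0,0,0],-1],[[0,0,0],[0,0,0],-1],[[0,0,0],[0,0,0],-1],[[0,0,0],[0,0,0],-1],[[0,0,0],[0,0,0],-1],[[0,0,0],[0,0,0],-1]]'
python3 - <<'E'
from h import *
b=bot.capture("top");a=bot.capture("scene");f=7
o=np.hstack([cv2.resize(x,None,fx=f,fy=f,interpolation=cv2.INTER_CUBIC) for x in(b[150:215,220:275],a[165:230,235:290])])
cv2.imwrite("pics/c4.png",o)
E
```

```text
time: 16.08
tool_pos: [515.1, -77.5, 32.2]
tcp_rot: [-3.139, 0.005, -2.583]
contact_force: [8.6, 8.6, -5.6]
grip_width: 40.0
finger_force: 30.0
```

View pics/c4.png

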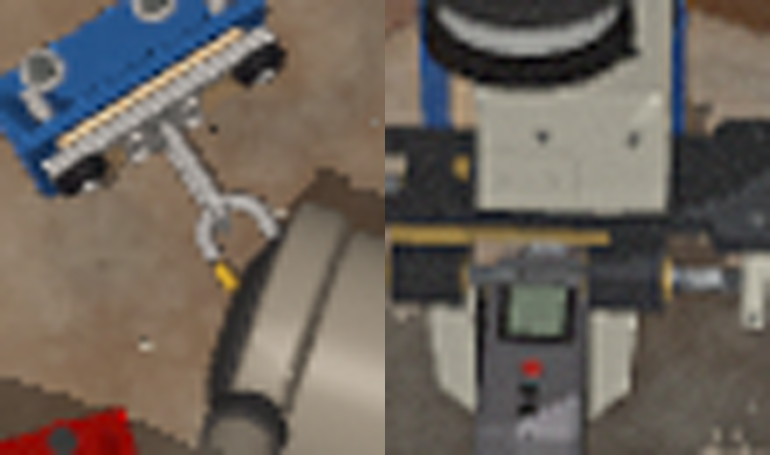

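The top crop shows the eye leg ending inside the bow and the brass gate in line with the nose, so it is shut. Now I'll let the pull off, lower the gauge and look at the force before opening.

```bash
python3 -m pendant '[[[0.057,0.035,0],[0,0,0],-1],[[0.057,0.035,0],[0,0,0],-1],[[0.057,0.035,0],[0,0,0],-1],[[0.057,0.035,0],[0,0,0],-1],[[0,0,0],[0,0,0],-1],[[0,0,-0.07],[0,0,0],-1],[[0,0,-0.07],[0,0,0],-1],[[0,0,-0.07],[0,0,0],-1],[[0,0,0],[0,0,0],-1],[[0,0,0],[0,0,0],-1]]'
```

```text
time: 17.02
tool_pos: [519.3, -74.1, 25.2]
tcp_rot: [3.141, -0.0, -2.583]
contact_force: [0.5, -0.3, -2.6]
grip_width: 40.1
finger_force: 29.9
```

```bash
python3 -m pendant '[[[0,0,-0.02],[0,0,0],-1],[[0,0,0],[0,0,0],-1],[[0,0,0],[0,0,0],-0.1],[[0,0,0],[0,0,0],0],[[0,0,0],[0,0,0],0.2],[[0,0,0],[0,0,0],0.5],[[0,0,0],[0,0,0],0.5],[[0,0,0],[0,0,0],0.5],[[0,0,0],[0,0,0],0.5],[[0,0,0],[0,0,0],0.5]]'
python3 -m pendant '[[[0,0,0.1],[0,0,0],0.5],[[0,0,0.3],[0,0,0],0.5],[[0,0,0.6],[0,0,0],0.5],[[0,0,0.8],[0,0,0],0.5],[[0,0,1],[0,0,0],0.5],[[0,0,1],[0,0,0],0.5],[[-0.6,-0.6,0.6],[0,0,0],0.5],[[-0.8,-0.8,0],[0,0,0],0.5],[[-0.8,-0.8,0],[0,0,0],0.5],[[-0.8,-0.8,0],[0,0,0],0.5]]'
python3 - <<'E'
from h import *
b=bot.capture("top");a=bot.capture("scene")
o=np.hstack([cv2.resize(x,(390,500),interpolation=cv2.INTER_CUBIC) for x in(b[150:250,220:298],a[150:250,230:308])])
cv2.imwrite("pics/c5.png",o)
E
```

```text
time: 17.85
tool_pos: [519.5, -74.1, 24.7]
tcp_rot: [3.141, -0.0, -2.583]
contact_force: [0.4, -0.4, -0.7]
grip_width: 68.9
finger_force: 0.0
time: 18.68
tool_pos: [428.6, -164.7, 158.0]
tcp_rot: [-3.14, 0.001, -2.582]
contact_force: [0.4, -0.2, -0.4]
grip_width: 69.1
finger_force: 0.0
```

View pics/c5.png

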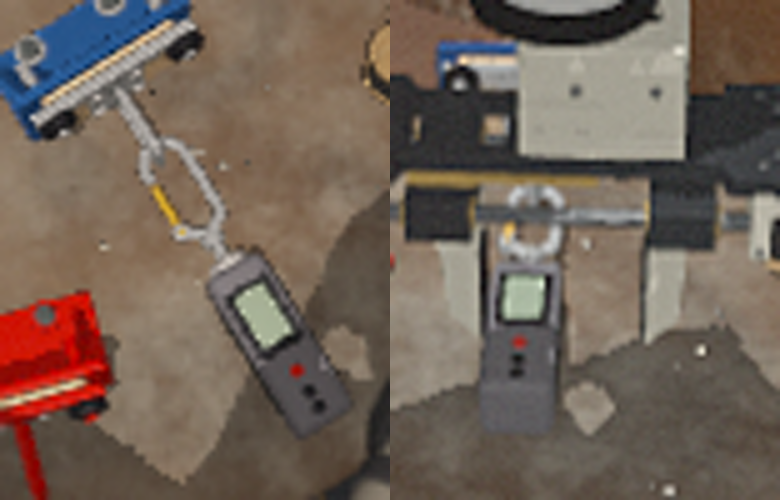

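The gauge lies flat with the eye inside the bow and the gate shut and straight. The gripper is clear, so I'm handing in.

```bash
python3 -c "
from plant import bot
print(bot.close_job())"
```

```text
the job is handed in; nothing more can be done
None
```

The job is handed in but gave back no verdict: the hook is clipped to the blue fixture's eye with its gate shut, the pull read about 12–13 N at the wrist for over 1.6 s, and the gauge now lies flat on the bench, unloaded and released, with no bystander touched as far as I saw.

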